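# Set the length gauge to the marked stop

## Task

Set the length gauge for the next spindle blank: with the fingertips, press down the pad in the middle of the black slider to free its brake and, keeping it pressed, push the slider along the rail until it rests against the stop with the upright pin (not the plain stop). Then let the pad come up so that the brake holds the slider there. Nothing is to be picked up; do not force the slider while the pad is up, and leave the things standing round the gauge where they are.

Things in the scene. Friction and masses are not known exactly. Their poses are not given: they have to be found in the camera images.
- gauge: the length gauge, fixed to the bench: a flat aluminium bed 78 mm wide, 380 mm long and 10 mm high with a steel rail (26 mm wide, top 20 mm above the bench) along its middle. Origin at the middle of the underside, on the bench; its y axis runs along the rail (about left-right for the robot), z up
- slider_mid (a point): centre of the top of the slider's press pad when up, 40 mm above the bench. The slider is a black saddle on the rail, 96 mm along it, 68 mm wide; in its middle is the grey ribbed press pad, 56 mm along the rail, 36 mm wide. At each end of the pad a black ridge stands across the slider, 10 mm thick, top 46 mm above the bench; 75 mm clear between the ridges. Axes as the gauge's
- slider (a joint): position of the slider along the gauge's y axis, m: 0 at the rail's middle, growing toward +y of the gauge. With the pad up a brake holds it (more than 20 N); with the pad pressed it slides with about 2 N. A finger pressed on the pad drags the slider along by friction, or pushes it by the ridge ahead
- button (a joint): how far the press pad is pushed down, m: about 0 up (brake on), 0.006 fully down. Sprung: it begins to yield at about 2.5 N, stands 2 mm down at about 4 N and 6 mm down at about 7.5 N; the brake is free from about 1 mm on, and grips again when the pad comes up
- stop_pin: the marked stop: a dark steel block clamped across the rail, 20 mm along it, 86 mm across, top 38 mm above the bench, with an upright pointed bare-metal pin (20 mm thick, tip 77 mm above the bench) on its middle. Cannot be moved; may be on either side of the slider. Origin on the bench under its middle, axes as the gauge's. With the slider against it their middles are 58 mm apart
- stop_plain: the other stop, the same fixed block without a pin, on the other side of the slider. Origin as for the marked stop
- tape_measure: dark green pocket tape measure, 34 x 76 mm, 65 mm high; a loose bystander, origin at the middle of its underside
- offcut_b: reddish rectangular hardwood scrap, 50 x 62 x 22 mm high; a loose bystander, origin at the middle of its underside
- chuck_key: grey steel T-shaped chuck key lying flat, 80 x 90 mm, 12 mm high; a loose bystander, origin at the middle of its underside
- faceplate: round grey steel faceplate with a hub, 80 mm across, 36 mm high; a loose bystander, origin at the middle of its underside
- spur_centre: grey steel lathe drive centre lying down, 28 mm thick, 88 mm long; a loose bystander, origin at the middle of its underside

How it is judged:
By the outcome, as a careful person would: the job done as asked, in the order asked, and still so for the second after the job is handed in, with the robot touching nothing.
It also fails if it takes over 38 s, if anything falls off the work surface, if the arm or the gripper's body presses on something with over 40 N, if the wrist force passes 120 N, or if a joint passes its speed limit or range.

## Robot

A 7-joint arm with a two-finger parallel gripper is mounted at the origin on a cart in front of the work surface, level with it; the furniture and walls round the work are solid. World frame = base frame: x ahead of the robot, y to its left, z up, the work surface at z = 0. Lengths are in m, angles in rad, forces in N, time in s.
With the tool pointing down it reaches from about 0.425 to 0.925 m from the base axis. Payload 6.8 kg.
Tool frame: the origin (TCP) lies midway between the tips of the shut fingers; the grasp point (between the pads) lies 19 mm behind it; z points along the fingers, y is the line along which they close (so a half turn about z gives the same grasp; the last joint's range is limited). The gripper opens to 85 mm and grips with 20 to 120 N. Pads are 22 mm wide; open, the fingers measure 114 mm over their backs; the gripper's body (76 mm by 85 mm) begins 54 mm behind the grasp point. The pads swing forward as they close: fully open they stand 13 mm farther back than shut.
Start: joints at [1.133, 0.477, 0.022, 1.555, -0.011, 1.109, -0.083], TCP at [0.219, -0.639, 0.21] pointing down, gripper open.
Joint ranges: [-2.96, 2.96], [-0.34, 2.1], [-1.41, 1.46], [0.24, 2.44], [-1.37, 4.51], [0.17, 1.92], [-2.96, 2.96]. Speed limits (rad/s): [2.39, 2.39, 3.14, 3.14, 3.14, 3.14, 3.14].

## Interface

Orientations are given as a unit quaternion [w, x, y, z].
In Python, from station import bot gives the robot as it stands.
- The arm moves only by the tool jog_arm, never from a script. Its argument "rows" is a list of rows, each an object of numbers: "fingers": the finger opening in mm, from 0 to 85.4; "x", "y", "z": the shift along the tool's x, y, z in mm; "ax", "ay", "az": the turn, a rotation vector about the tool's x, y, z in degrees. A call has exactly 8 rows; each row shifts and turns the commanded pose from where the row before left it, along the tool's axes as they then stand; what a row does not reach is not made up. A row lasts 1/10 s, in which the tool goes at most 50 mm and 8.59 degrees, less where a joint would pass 70% of its speed; a pose out of reach is approached as far as the arm can. A call with a gripper value outside its range is refused whole. The fingers move at their own pace and stop on an object; "force" is the grip in N (left out, the last holds). Time passes only in rows, so rows that do not move let the fingers close, or fill a call up. It gives the time, the measured TCP pose, the force, the opening and the grip force at its end, in the units of the state.
- bot.get_obs(): the state, without advancing time (a new reading comes with each control period).
- bot.read_camera(name): name is "scene" or "top" or "wrist"; returns a dict with "pixels" (420x560x3 uint8, red, green, blue), "vertical_fov" (degrees; the focal length in pixels is half the picture's height over the tangent of half this angle, whatever the lens; pixels are square), "cx", "cy" (the principal point, pixels), "world_from_camera" (4x4, takes a point from camera to world coordinates). Camera axes: x right, y down, z forward; pixel columns grow to the right and rows downward; lengths in m; the calibration is good to about 2 mm. A picture is of the moment at which its call begins. There is no depth.
- bot.hand_in(): hands the job in; it is judged then, once.
The state is a dict: "t": time; "q": joint angles; "joint_vel": joint speeds; "joint_torque": joint torques, N m; "eef_pos": TCP position; "tool_rot": TCP orientation; "contact_force": force on the tool from outside, world axes, zero at the start; "torque": the same for the moment, N m; "gripper_width": opening from 0.0 (shut) to 1.0 (fully open); "grasp_force": force on a finger pad.
Only numpy, scipy, OpenCV 4.12 (cv2) and the standard library are available. Lean on these libraries where they do the work, as an engineer would, in place of code of your own. Each camera call takes 0.05 s, during which the arm holds its last target. There are 200 camera calls.

## Working session

There is one attempt and no reset: what is moved stays moved. The work goes in short steps, Python scripts to look and compute and a tool call to move; the robot and the scene stay as the last step left them, time stands still between calls to the robot, and variables do not carry over. Pictures are saved under pics/ and viewed, at most 10 in all, crops included, and the job is handed in when it is done.

Besides the shell and the picture viewer there is one more tool, called after "Request:" as a command line: name --argument value ..., lists and objects as JSON in quotes. jog_arm: Moves the arm, as the interface text tells. Its arguments: {"type":"object","properties":{"rows":{"type":"array","items":{"type":"object","properties":{"fingers":{"type":"number"},"x":{"type":"number"},"y":{"type":"number"},"z":{"type":"number"},"ax":{"type":"number"},"ay":{"type":"number"},"az":{"type":"number"}}}},"force":{"type":"number"}},"required":["rows"]}

```bash
mkdir -p pics; cat > h.py <<'E'
import numpy as np, cv2
from station import bot
def cam(n,f):
    c=bot.read_camera(n); cv2.imwrite('pics/'+f,c['pixels'][:,:,::-1]); return c
def ray(c,u,v,z):
    f=210/np.tan(np.radians(c['vertical_fov'])/2); T=np.array(c['world_from_camera'])
    d=T[:3,:3]@np.array([(u-c['cx'])/f,(v-c['cy'])/f,1]); o=T[:3,3]
    return o+d*(z-o[2])/d[2]
E
python3 - <<'E'
from h import *
import pickle
a=cam('top','top.png');b=cam('scene','scene.png')
pickle.dump((a,b),open('c.pkl','wb'))
for c in(a,b):print(c['vertical_fov'],c['cx'],c['cy'],np.round(c['world_from_camera'],3).tolist())
o=bot.get_obs();print(o['t'],o['eef_pos'],o['tool_rot'],o['gripper_width'])
E
```

```text
54.56965820842218 283.7713794399426 213.40151890858448 [[0.004, -0.992, 0.127, 0.402], [-1.0, -0.007, -0.027, -0.295], [0.028, -0.127, -0.991, 0.906], [0.0, 0.0, 0.0, 1.0]]
56.069863647479835 276.9753563564645 210.50888998202853 [[-0.802, -0.422, 0.423, 0.154], [-0.597, 0.557, -0.577, 0.158], [0.008, -0.715, -0.699, 0.655], [0.0, 0.0, 0.0, 1.0]]
0.1 [ 0.21842479 -0.63808856  0.20922248] [-8.00770828e-04  9.86430652e-01  1.64176415e-01 -1.81939221e-04] 0.9996379128021333
```

View pics/top.png

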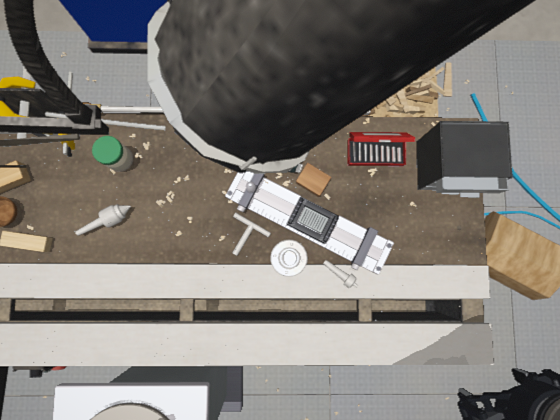

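View pics/scene.png

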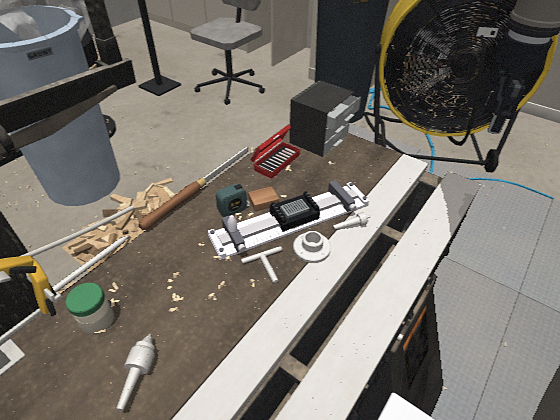

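The top view shows the gauge from about (245,185) to (375,255), the slider at (313,222), and a large dark object above the bench. In the scene view the pin stop seems to be at (233,233), the slider at (295,210) and the other stop at (340,195).

```bash
python3 - <<'E'
import pickle,cv2,numpy as np
from h import ray
a,b=pickle.load(open('c.pkl','rb'))
def proj(c,p):
    T=np.array(c['world_from_camera']);q=T[:3,:3].T@(np.array(p)-T[:3,3]);f=210/np.tan(np.radians(c['vertical_fov'])/2)
    return (c['cx']+f*q[0]/q[2],c['cy']+f*q[1]/q[2])
for c in(a,b):print([np.round(proj(c,p)) for p in([.219,-.639,.21],[.219,-.639,.45],[0,0,0])])
A=a['pixels'][145:285,220:405,::-1];B=b['pixels'][170:295,195:385,::-1]
A=cv2.resize(A,None,fx=3,fy=3,interpolation=3)[:400,:];B=cv2.resize(B,None,fx=4,fy=4,interpolation=3)
cv2.imwrite('pics/A.png',A);cv2.imwrite('pics/B.png',B)
E
```

```text
[array([479., 377.]), array([591., 438.]), array([128., 462.])]
[array([485., 135.]), array([541.,   7.]), array([450., 573.])]
```

View pics/A.png

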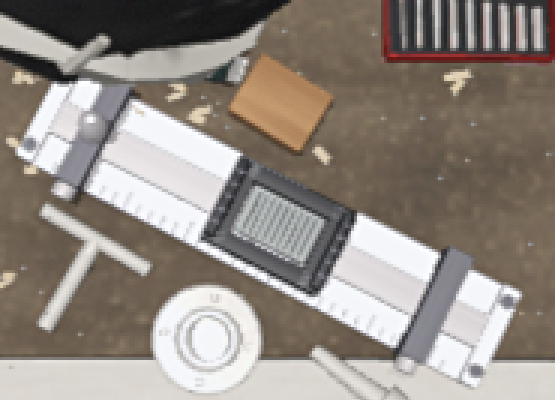

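View pics/B.png

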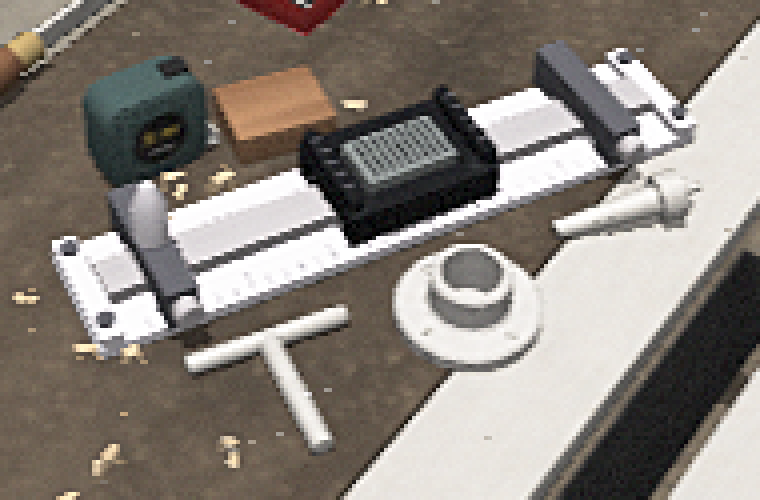

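The pin stop is the left one (+y side), with its pin at about (93,130) in crop A. The pad centre is at about (284,225) in crop A. The tape measure stands near the pin stop. Now I'll measure them.

```bash
python3 - <<'E'
import pickle,cv2,numpy as np
from h import ray
a,b=pickle.load(open('c.pkl','rb'))
TA=lambda u,v,z:ray(a,u/3+220-.33,v/3+145-.33,z)
TB=lambda u,v,z:ray(b,u/4+195-.37,v/4+170-.37,z)
pa=TA(284,225,.04);pb=TB(401,150,.04)
s1=TA(93,140,.038);s2=TA(437,311,.038)
t1=TB(150,250,.038);t2=TB(586,100,.038)
print('pad',pa,pb);print('pinstop',s1,t1);print('plain',s2,t2)
for p,q in((s2,s1),(t2,t1)):
    d=p-q; print('ang rail +y', np.degrees(np.arctan2(*(q-p)[[1,0]])),np.linalg.norm(d[:2]))
# edges of bed at z=.01: corners in A
c=[TA(*p,.01) for p in((72,82),(13,153),(523,290),(470,385))];print(np.round(c,3))
print('tape base/top',TB(155,165,.03),TB(145,80,.065),'offcut',TA(281,103,.022),TB(275,95,.022))
print('key',TA(95,255,.01),'face',TA(207,338,.02))
# pad by mask in top
hsv=a['pixels'][195:250,285:345].astype(int)
m=((hsv.mean(2)>95)&(hsv.mean(2)<190)).astype(np.uint8)
n,l,st,ce=cv2.connectedComponentsWithStats(cv2.morphologyEx(m,cv2.MORPH_CLOSE,np.ones((3,3))))
for i in range(1,n):
    if st[i,4]>60:
        r=cv2.minAreaRect(np.argwhere(l==i)[:,::-1].astype(np.float32)+np.float32([285,195]));print(st[i],r,ray(a,*r[0],.04))
E
```

```text
pad [ 0.50009676 -0.38477535  0.04      ] [ 0.49981406 -0.38215119  0.04      ]
pinstop [ 0.56097158 -0.24750653  0.038     ] [ 0.56321186 -0.24088154  0.038     ]
plain [ 0.43937446 -0.49394141  0.038     ] [ 0.43879682 -0.48395457  0.038     ]
ang rail +y 63.73711871893744 0.2748017626937447
ang rail +y 62.8947153234383 0.27306336343275683
[[ 0.61  -0.23   0.01 ]
 [ 0.556 -0.187  0.01 ]
 [ 0.456 -0.565  0.01 ]
 [ 0.387 -0.523  0.01 ]]
tape base/top [ 0.60937789 -0.29676733  0.03      ] [ 0.63366716 -0.31962882  0.065     ] offcut [ 0.59287796 -0.38496235  0.022     ] [ 0.59750746 -0.39135647  0.022     ]
key [ 0.48039228 -0.24862357  0.01      ] face [ 0.41992492 -0.33064185  0.02      ]
[   0    0   60   55 2109] ((314.5, 222.0), (54.0, 59.0), 90.0) [ 0.49507347 -0.38509607  0.04      ]
```

Request:
jog_arm --rows '[{"x":43.5,"y":-18.7,"fingers":0},{"x":43.5,"y":-18.7,"fingers":0},{"x":43.5,"y":-18.7,"fingers":0},{"x":43.5,"y":-18.7,"fingers":0},{"x":43.5,"y":-18.7,"fingers":0},{"x":43.5,"y":-18.7,"fingers":0},{"x":43.5,"y":-18.7,"fingers":0},{"x":43.5,"y":-18.7,"fingers":0}]'

```text
invalid input
```

Request:
jog_arm --rows '[{"az":-7.5},{"az":-7.5},{"az":-7.5},{"az":-7.5},{"az":-7.5},{"az":-7.5},{},{}]'

```text
invalid input
```

```bash
python3 - <<'E'
from h import *
import pickle
w=cam('wrist','w1.png');pickle.dump(w,open('w.pkl','wb'));print(w['vertical_fov'],np.round(w['world_from_camera'],3).tolist())
o=bot.get_obs();print(o['t'],o['eef_pos'],o['tool_rot'],o['gripper_width'],o['contact_force'],o['q'])
E
```

```text
66.64445955372278 [[0.323, -0.903, -0.285, 0.291], [-0.946, -0.309, -0.095, -0.614], [-0.002, 0.3, -0.954, 0.374], [0.0, 0.0, 0.0, 1.0]]
0.15 [ 0.21844419 -0.63818137  0.20935698] [-6.77028239e-04  9.86434000e-01  1.64156883e-01 -1.50371459e-04] 0.9981559739859527 [-0.40772066 -0.89492769 -0.31342504] [ 1.13291754  0.47762612  0.022332    1.55617971 -0.01151761  1.10930136
 -0.08309565]
```

View pics/w1.png

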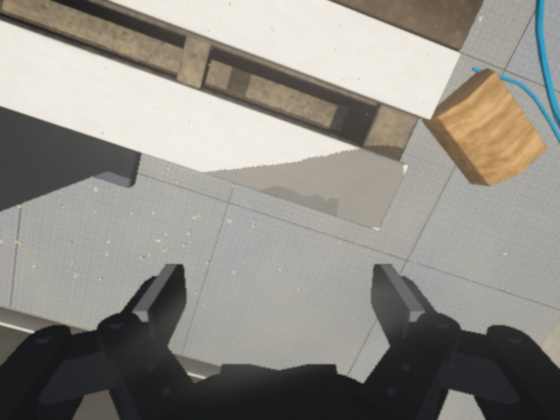

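The moves were refused, so the wrist view still shows the start pose: cart, floor and open fingers. I'll retry with every field filled in.

Request:
jog_arm --rows '[{"x":43.5,"y":-18.7,"z":0,"ax":0,"ay":0,"az":0,"fingers":0},{"x":43.5,"y":-18.7,"z":0,"ax":0,"ay":0,"az":0,"fingers":0},{"x":43.5,"y":-18.7,"z":0,"ax":0,"ay":0,"az":0,"fingers":0},{"x":43.5,"y":-18.7,"z":0,"ax":0,"ay":0,"az":0,"fingers":0},{"x":43.5,"y":-18.7,"z":0,"ax":0,"ay":0,"az":0,"fingers":0},{"x":43.5,"y":-18.7,"z":0,"ax":0,"ay":0,"az":0,"fingers":0},{"x":43.5,"y":-18.7,"z":0,"ax":0,"ay":0,"az":0,"fingers":0},{"x":43.5,"y":-18.7,"z":0,"ax":0,"ay":0,"az":0,"fingers":0}]' --force 20

```text
t: 0.95
eef_pos: [0.5004, -0.3829, 0.21]
tool_rot: [-0.0, 0.986, 0.164, -0.0]
contact_force: [0.3, -0.9, 0.2]
gripper_width: 0.001
grasp_force: 0.0
```

Request:
jog_arm --rows '[{"x":0,"y":0,"z":0,"ax":0,"ay":0,"az":-7.5,"fingers":0},{"x":0,"y":0,"z":0,"ax":0,"ay":0,"az":-7.5,"fingers":0},{"x":0,"y":0,"z":0,"ax":0,"ay":0,"az":-7.5,"fingers":0},{"x":0,"y":0,"z":0,"ax":0,"ay":0,"az":-7.5,"fingers":0},{"x":0,"y":0,"z":0,"ax":0,"ay":0,"az":-7.5,"fingers":0},{"x":0,"y":0,"z":0,"ax":0,"ay":0,"az":-7.5,"fingers":0},{"x":0,"y":0,"z":20,"ax":0,"ay":0,"az":0,"fingers":0},{"x":0,"y":0,"z":20,"ax":0,"ay":0,"az":0,"fingers":0}]'

```text
t: 1.75
eef_pos: [0.4996, -0.3847, 0.17]
tool_rot: [0.001, 0.849, 0.529, 0.0]
contact_force: [0.2, -0.0, 0.2]
gripper_width: -0.0
grasp_force: 0.0
```

```bash
python3 - <<'E'
from h import *
import pickle
w=cam('wrist','w2.png');pickle.dump(w,open('w.pkl','wb'));print(w['vertical_fov'],np.round(w['world_from_camera'],3).tolist())
o=bot.get_obs();print(o['t'],o['eef_pos'],o['tool_rot'],o['contact_force'])
E
```

```text
66.64445955372278 [[0.897, -0.421, -0.131, 0.533], [-0.441, -0.856, -0.269, -0.316], [0.001, 0.3, -0.954, 0.335], [0.0, 0.0, 0.0, 1.0]]
1.8 [ 0.49744192 -0.38331729  0.16578278] [-0.00240489  0.84852322  0.52915161 -0.00106085] [-1.06738839  0.5066981  -2.99242936]
```

View pics/w2.png

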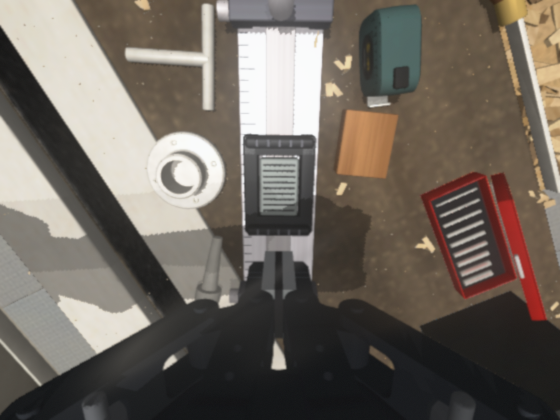

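The wrist view shows the rail vertical in the image, so the tool is aligned with it. The pad centre is near (279,185), the pin stop's near edge is at row ~27 around col 275, and the tape is off to the side.

```bash
python3 - <<'E'
import pickle,numpy as np
from h import ray
w=pickle.load(open('w.pkl','rb'))
u=np.array([np.cos(np.radians(63.9)),np.sin(np.radians(63.9))]);n=np.array([u[1],-u[0]])
tcp=np.array([.4996,-.3847])
for k,p in dict(pad=(279.5,185,.04),ridgeF=(279,137,.046),ridgeB=(279,233,.046),stopedge=(280,27,.01),stopEdgeTop=(280,20,.038),railfar=(282,60,.02),railnear=(278,240,.02),tapeL=(367,60,.065),tapebase=(362,93,.0)).items():
    q=ray(w,*p)[:2]; print(k,q.round(4),'along %.1f across(n) %.1f mm'%(1e3*(q-tcp)@u,1e3*(q-tcp)@n))
E
```

```text
pad [ 0.5031 -0.3811] along 4.8 across(n) 1.5 mm
ridgeF [ 0.5225 -0.3403] along 49.9 across(n) 1.0 mm
ridgeB [ 0.4822 -0.4226] along -41.7 across(n) 1.0 mm
stopedge [ 0.565 -0.256] along 144.4 across(n) 2.1 mm
stopEdgeTop [ 0.5645 -0.2566] along 143.6 across(n) 1.9 mm
railfar [ 0.554  -0.2825] along 115.8 across(n) 3.9 mm
railnear [ 0.4731 -0.4389] along -60.3 across(n) 0.0 mm
tapeL [ 0.61   -0.3163] along 110.0 across(n) 69.1 mm
tapebase [ 0.6132 -0.342 ] along 88.3 across(n) 83.2 mm
```

Request:
jog_arm --rows '[{"x":7,"y":0,"z":30,"ax":0,"ay":0,"az":0,"fingers":0},{"x":7,"y":1,"z":30,"ax":0,"ay":0,"az":0,"fingers":0},{"x":0,"y":0,"z":30,"ax":0,"ay":0,"az":0,"fingers":0},{"x":0,"y":0,"z":20,"ax":0,"ay":0,"az":0,"fingers":0},{"x":0,"y":0,"z":10,"ax":0,"ay":0,"az":0,"fingers":0},{"x":0,"y":0,"z":0,"ax":0,"ay":0,"az":0,"fingers":0},{"x":0,"y":0,"z":0,"ax":0,"ay":0,"az":0,"fingers":0},{"x":0,"y":0,"z":0,"ax":0,"ay":0,"az":0,"fingers":0}]'

```text
t: 2.6
eef_pos: [0.5074, -0.3729, 0.0516]
tool_rot: [0.001, 0.849, 0.529, 0.001]
contact_force: [0.3, 0.0, 1.4]
gripper_width: 0.003
grasp_force: 0.0
```

Request:
jog_arm --rows '[{"x":0,"y":0,"z":4,"ax":0,"ay":0,"az":0,"fingers":0},{"x":0,"y":0,"z":3,"ax":0,"ay":0,"az":0,"fingers":0},{"x":0,"y":0,"z":2,"ax":0,"ay":0,"az":0,"fingers":0},{"x":0,"y":0,"z":2,"ax":0,"ay":0,"az":0,"fingers":0},{"x":0,"y":0,"z":1,"ax":0,"ay":0,"az":0,"fingers":0},{"x":0,"y":0,"z":1,"ax":0,"ay":0,"az":0,"fingers":0},{"x":0,"y":0,"z":0,"ax":0,"ay":0,"az":0,"fingers":0},{"x":0,"y":0,"z":0,"ax":0,"ay":0,"az":0,"fingers":0}]'

```text
t: 3.4
eef_pos: [0.5065, -0.3723, 0.0371]
tool_rot: [0.0, 0.849, 0.529, 0.0]
contact_force: [-0.5, 0.3, -0.5]
gripper_width: 0.002
grasp_force: 0.0
```

Request:
jog_arm --rows '[{"x":0,"y":0,"z":1,"ax":0,"ay":0,"az":0,"fingers":0},{"x":0,"y":0,"z":0,"ax":0,"ay":0,"az":0,"fingers":0},{"x":0,"y":0,"z":1,"ax":0,"ay":0,"az":0,"fingers":0},{"x":0,"y":0,"z":0,"ax":0,"ay":0,"az":0,"fingers":0},{"x":0,"y":0,"z":1,"ax":0,"ay":0,"az":0,"fingers":0},{"x":0,"y":0,"z":0,"ax":0,"ay":0,"az":0,"fingers":0},{"x":0,"y":0,"z":0,"ax":0,"ay":0,"az":0,"fingers":0},{"x":0,"y":0,"z":0,"ax":0,"ay":0,"az":0,"fingers":0}]'

```text
t: 4.2
eef_pos: [0.5065, -0.3723, 0.0341]
tool_rot: [0.0, 0.849, 0.529, 0.0]
contact_force: [0.4, -0.9, 1.2]
gripper_width: -0.002
grasp_force: 0.0
```

```bash
python3 - <<'E'
from h import *
import pickle
w=cam('wrist','w3.png');pickle.dump(w,open('w.pkl','wb'))
o=bot.get_obs();print(o['t'],o['eef_pos'],o['tool_rot'],o['contact_force'])
E
```

```text
4.25 [ 0.50646328 -0.37227041  0.03413028] [8.46479218e-07 8.48534181e-01 5.29140571e-01 1.96587887e-06] [-0.80049304 -1.16685401 -0.75686585]
```

View pics/w3.png

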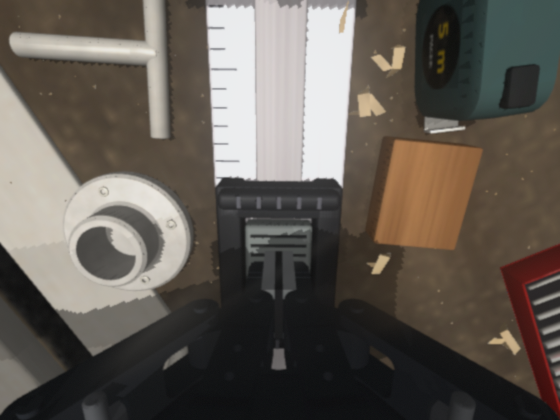

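The fingertips are over the pad at about (279,262), just behind the front ridge. There is no force reading yet, so I'll press further in small steps.

Request:
jog_arm --rows '[{"x":0,"y":0,"z":1,"ax":0,"ay":0,"az":0,"fingers":0},{"x":0,"y":0,"z":0,"ax":0,"ay":0,"az":0,"fingers":0},{"x":0,"y":0,"z":1,"ax":0,"ay":0,"az":0,"fingers":0},{"x":0,"y":0,"z":0,"ax":0,"ay":0,"az":0,"fingers":0},{"x":0,"y":0,"z":0,"ax":0,"ay":0,"az":0,"fingers":0},{"x":0,"y":0,"z":0,"ax":0,"ay":0,"az":0,"fingers":0},{"x":0,"y":0,"z":0,"ax":0,"ay":0,"az":0,"fingers":0},{"x":0,"y":0,"z":0,"ax":0,"ay":0,"az":0,"fingers":0}]'

```text
t: 5.05
eef_pos: [0.5065, -0.3723, 0.0321]
tool_rot: [0.0, 0.849, 0.529, 0.0]
contact_force: [-0.2, 0.2, 0.2]
gripper_width: 0.003
grasp_force: 0.0
```

```bash
python3 - <<'E'
from h import *
F=[]
for i in range(4):
    bot.read_camera('wrist');o=bot.get_obs();F.append(o['contact_force'])
print(o['t'],o['eef_pos'],np.mean(F,0),np.std(F,0))
E
```

```text
5.25 [ 0.50652382 -0.3722761   0.03211655] [ 0.27993242  0.13237713 -0.02072947] [0.58822478 0.4960562  0.53874084]
```

Request:
jog_arm --rows '[{"x":0,"y":0,"z":1,"ax":0,"ay":0,"az":0,"fingers":0},{"x":0,"y":0,"z":0,"ax":0,"ay":0,"az":0,"fingers":0},{"x":0,"y":0,"z":1,"ax":0,"ay":0,"az":0,"fingers":0},{"x":0,"y":0,"z":0,"ax":0,"ay":0,"az":0,"fingers":0},{"x":0,"y":0,"z":1,"ax":0,"ay":0,"az":0,"fingers":0},{"x":0,"y":0,"z":0,"ax":0,"ay":0,"az":0,"fingers":0},{"x":0,"y":0,"z":0,"ax":0,"ay":0,"az":0,"fingers":0},{"x":0,"y":0,"z":0,"ax":0,"ay":0,"az":0,"fingers":0}]'

```text
t: 6.05
eef_pos: [0.5065, -0.3723, 0.0291]
tool_rot: [0.0, 0.849, 0.529, 0.0]
contact_force: [1.0, 1.0, 0.8]
gripper_width: -0.001
grasp_force: 0.0
```

```bash
python3 - <<'E'
from h import *
F=[]
for i in range(4):
    w=cam('wrist','w4.png');o=bot.get_obs();F.append(o['contact_force'])
print(o['t'],o['eef_pos'],np.mean(F,0),np.std(F,0))
s=cam('scene','s4.png');p=s['pixels'][150:290,225:385,::-1]
q=w['pixels'][170:320,200:360,::-1]
cv2.imwrite('pics/m4.png',np.hstack([cv2.resize(x,(400,400),interpolation=3) for x in(p,q)]))
E
```

```text
6.25 [ 0.5065071  -0.37228835  0.02913407] [-0.00908583 -0.33423024  0.34209521] [0.30827991 0.35376638 0.57969743]
```

View pics/m4.png

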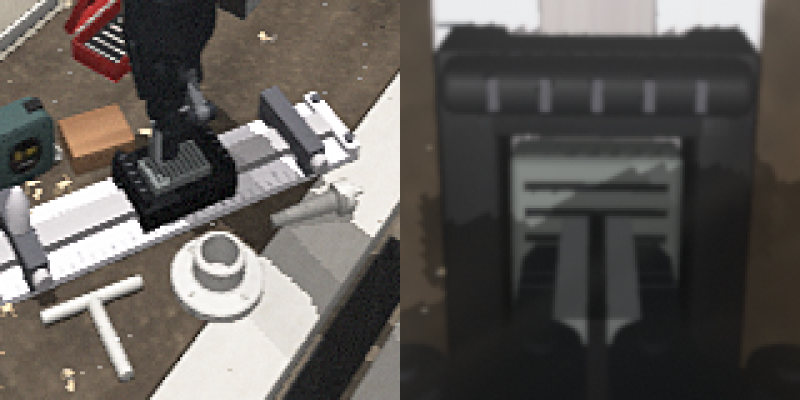

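Both views show the fingertips in the middle of the pad, hovering or just touching, with the ridges clear of them. The force is still zero, so I'll keep going down in 1 mm steps.

Request:
jog_arm --rows '[{"x":0,"y":0,"z":1,"ax":0,"ay":0,"az":0,"fingers":0},{"x":0,"y":0,"z":0,"ax":0,"ay":0,"az":0,"fingers":0},{"x":0,"y":0,"z":1,"ax":0,"ay":0,"az":0,"fingers":0},{"x":0,"y":0,"z":0,"ax":0,"ay":0,"az":0,"fingers":0},{"x":0,"y":0,"z":0,"ax":0,"ay":0,"az":0,"fingers":0},{"x":0,"y":0,"z":0,"ax":0,"ay":0,"az":0,"fingers":0},{"x":0,"y":0,"z":0,"ax":0,"ay":0,"az":0,"fingers":0},{"x":0,"y":0,"z":0,"ax":0,"ay":0,"az":0,"fingers":0}]'

```text
t: 7.1
eef_pos: [0.5065, -0.3723, 0.0271]
tool_rot: [0.0, 0.849, 0.529, -0.0]
contact_force: [-0.3, 0.0, 0.6]
gripper_width: -0.005
grasp_force: 0.0
```

```bash
python3 - <<'E'
from h import *
F=[];Q=[]
for i in range(4):
    w=cam('wrist','w5.png');o=bot.get_obs();F.append(o['contact_force']);Q.append(o['joint_torque'])
print(o['t'],o['eef_pos'],np.mean(F,0),np.std(F,0),np.mean(Q,0),o['torque'])
E
```

```text
7.3 [ 0.5065124  -0.37226414  0.02710592] [-0.16720154  0.3480872   0.07007497] [0.261712   0.26240272 0.45158523] [ 4.75945867e-04 -6.09650517e+01 -2.29146374e+00 -2.09615314e+01
  9.47060107e-03  1.40393948e-03 -9.46855074e-07] [-0.00369907 -0.00923213  0.00094069]
```

```bash
python3 - <<'E'
from h import *
w=bot.read_camera('wrist');o=bot.get_obs()
T=np.array(w['world_from_camera']);f=210/np.tan(np.radians(w['vertical_fov'])/2)
for dz in(-.01,0,.005,.01,.015,.02):
    q=T[:3,:3].T@(np.array(o['eef_pos'])+[0,0,dz]-T[:3,3]);print(dz,w['cx']+f*q[0]/q[2],w['cy']+f*q[1]/q[2])
a=w['pixels'][170:320,220:340,::-1]
cv2.imwrite('pics/w6.png',cv2.convertScaleAbs(cv2.resize(a,(640,800)[:1]+(600,),interpolation=3),alpha=1.8,beta=20))
E
```

```text
-0.01 277.8959582221395 240.60461189129063
0 277.8757207129845 247.7418886048501
0.005 277.8647749841122 251.60218065929888
0.01 277.8532161801144 255.67868938269302
0.015 277.840991309025 259.9901037511403
0.02 277.82804109045355 264.55733051493405
```

View pics/w6.png

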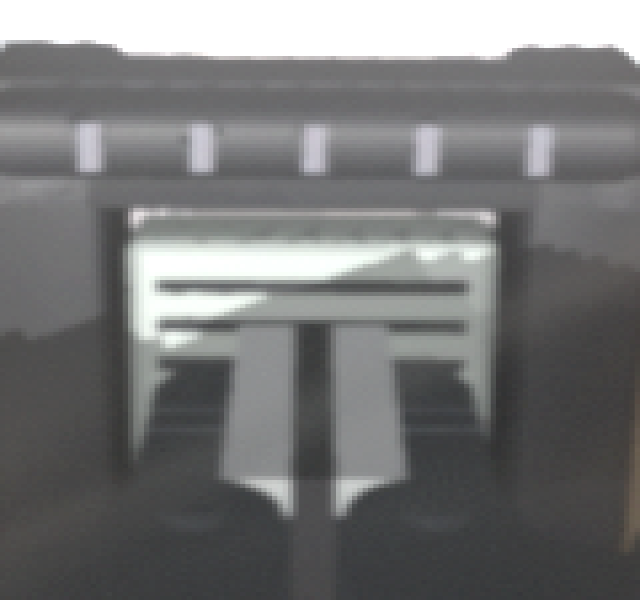

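The enlarged view puts the finger's front edge at image row ~251, where a tip level with the TCP should appear at about row 237. So the tips sit roughly 15 mm above the TCP and are just above the pad. I'll keep lowering in small steps until there is force.

Request:
jog_arm --rows '[{"x":0,"y":0,"z":1,"ax":0,"ay":0,"az":0,"fingers":0},{"x":0,"y":0,"z":0,"ax":0,"ay":0,"az":0,"fingers":0},{"x":0,"y":0,"z":1,"ax":0,"ay":0,"az":0,"fingers":0},{"x":0,"y":0,"z":0,"ax":0,"ay":0,"az":0,"fingers":0},{"x":0,"y":0,"z":1,"ax":0,"ay":0,"az":0,"fingers":0},{"x":0,"y":0,"z":0,"ax":0,"ay":0,"az":0,"fingers":0},{"x":0,"y":0,"z":0,"ax":0,"ay":0,"az":0,"fingers":0},{"x":0,"y":0,"z":0,"ax":0,"ay":0,"az":0,"fingers":0}]'

```text
t: 8.15
eef_pos: [0.5065, -0.3723, 0.0241]
tool_rot: [0.0, 0.849, 0.529, 0.0]
contact_force: [-0.1, 0.7, 0.3]
gripper_width: -0.003
grasp_force: 0.0
```

Request:
jog_arm --rows '[{"x":0,"y":0,"z":1,"ax":0,"ay":0,"az":0,"fingers":0},{"x":0,"y":0,"z":0,"ax":0,"ay":0,"az":0,"fingers":0},{"x":0,"y":0,"z":1,"ax":0,"ay":0,"az":0,"fingers":0},{"x":0,"y":0,"z":0,"ax":0,"ay":0,"az":0,"fingers":0},{"x":0,"y":0,"z":1,"ax":0,"ay":0,"az":0,"fingers":0},{"x":0,"y":0,"z":0,"ax":0,"ay":0,"az":0,"fingers":0},{"x":0,"y":0,"z":0,"ax":0,"ay":0,"az":0,"fingers":0},{"x":0,"y":0,"z":0,"ax":0,"ay":0,"az":0,"fingers":0}]'

```text
t: 8.95
eef_pos: [0.5065, -0.3723, 0.0211]
tool_rot: [0.0, 0.849, 0.529, 0.0]
contact_force: [0.4, -0.2, -0.1]
gripper_width: 0.005
grasp_force: 0.0
```

Request:
jog_arm --rows '[{"x":0,"y":0,"z":1,"ax":0,"ay":0,"az":0,"fingers":0},{"x":0,"y":0,"z":0,"ax":0,"ay":0,"az":0,"fingers":0},{"x":0,"y":0,"z":1,"ax":0,"ay":0,"az":0,"fingers":0},{"x":0,"y":0,"z":0,"ax":0,"ay":0,"az":0,"fingers":0},{"x":0,"y":0,"z":1,"ax":0,"ay":0,"az":0,"fingers":0},{"x":0,"y":0,"z":0,"ax":0,"ay":0,"az":0,"fingers":0},{"x":0,"y":0,"z":0,"ax":0,"ay":0,"az":0,"fingers":0},{"x":0,"y":0,"z":0,"ax":0,"ay":0,"az":0,"fingers":0}]'

```text
t: 9.75
eef_pos: [0.5066, -0.3723, 0.0183]
tool_rot: [0.0, 0.849, 0.529, 0.0]
contact_force: [-0.8, 1.0, 2.6]
gripper_width: 0.003
grasp_force: 1.4
```

Contact at last: the tips touch the pad with the TCP reading about 0.018. Now I'll press it 3–4 mm down.

Request:
jog_arm --rows '[{"x":0,"y":0,"z":1,"ax":0,"ay":0,"az":0,"fingers":0},{"x":0,"y":0,"z":1,"ax":0,"ay":0,"az":0,"fingers":0},{"x":0,"y":0,"z":1,"ax":0,"ay":0,"az":0,"fingers":0},{"x":0,"y":0,"z":1,"ax":0,"ay":0,"az":0,"fingers":0},{"x":0,"y":0,"z":0,"ax":0,"ay":0,"az":0,"fingers":0},{"x":0,"y":0,"z":0,"ax":0,"ay":0,"az":0,"fingers":0},{"x":0,"y":0,"z":0,"ax":0,"ay":0,"az":0,"fingers":0},{"x":0,"y":0,"z":0,"ax":0,"ay":0,"az":0,"fingers":0}]'

```text
t: 10.55
eef_pos: [0.5066, -0.3723, 0.0143]
tool_rot: [0.0, 0.849, 0.529, 0.0]
contact_force: [-0.9, 1.6, 5.0]
gripper_width: 0.0
grasp_force: 2.9
```

Request:
jog_arm --rows '[{"x":2,"y":0,"z":0,"ax":0,"ay":0,"az":0,"fingers":0},{"x":4,"y":0,"z":0,"ax":0,"ay":0,"az":0,"fingers":0},{"x":5,"y":0,"z":0,"ax":0,"ay":0,"az":0,"fingers":0},{"x":5,"y":0,"z":0,"ax":0,"ay":0,"az":0,"fingers":0},{"x":5,"y":0,"z":0,"ax":0,"ay":0,"az":0,"fingers":0},{"x":5,"y":0,"z":0,"ax":0,"ay":0,"az":0,"fingers":0},{"x":4,"y":0,"z":0,"ax":0,"ay":0,"az":0,"fingers":0},{"x":0,"y":0,"z":0,"ax":0,"ay":0,"az":0,"fingers":0}]'

```text
t: 11.35
eef_pos: [0.5203, -0.3452, 0.0145]
tool_rot: [0.0, 0.848, 0.529, 0.0]
contact_force: [-0.1, 1.8, 4.9]
gripper_width: 0.001
grasp_force: 2.9
```

```bash
python3 - <<'E'
from h import *
w=cam('wrist','w7.png');s=cam('scene','s7.png')
o=bot.get_obs();print(o['t'],o['eef_pos'],o['contact_force'])
p=s['pixels'][150:290,195:355,::-1];q=w['pixels'][0:350,90:490,::-1]
cv2.imwrite('pics/m7.png',np.hstack([cv2.resize(x,(400,400),interpolation=3) for x in(p,q)]))
for n in('w3','w4','w5','w7'):
    g=cv2.imread(f'pics/{n}.png',0)[:,262:296].mean(1);print(n,g[60:260:3].astype(int).tolist())
E
```

```text
11.45 [ 0.5202689  -0.34515727  0.01445085] [-0.65064917  0.98421481  6.62070396]
w3 [202, 203, 203, 203, 203, 203, 203, 203, 203, 203, 203, 203, 203, 203, 203, 203, 204, 203, 203, 203, 203, 203, 203, 203, 203, 203, 202, 202, 201, 201, 201, 200, 200, 199, 199, 199, 198, 198, 197, 196, 165, 54, 54, 51, 50, 56, 76, 70, 61, 52, 48, 54, 52, 71, 60, 84, 126, 131, 95, 56, 88, 78, 39, 77, 61, 54, 60]
w4 [201, 202, 202, 202, 202, 202, 202, 202, 202, 202, 202, 202, 202, 202, 202, 203, 202, 202, 202, 202, 202, 202, 202, 202, 202, 201, 201, 201, 201, 200, 200, 199, 199, 199, 198, 198, 197, 197, 196, 196, 195, 100, 52, 55, 49, 49, 56, 75, 69, 60, 51, 46, 52, 50, 72, 59, 76, 121, 122, 101, 42, 87, 78, 33, 58, 60, 54]
w5 [201, 201, 201, 202, 202, 202, 202, 202, 202, 202, 202, 202, 202, 202, 202, 202, 202, 202, 202, 202, 202, 202, 202, 201, 201, 201, 201, 200, 200, 200, 199, 199, 199, 198, 198, 197, 197, 196, 196, 195, 195, 159, 53, 52, 50, 47, 51, 67, 73, 62, 55, 45, 52, 49, 65, 58, 60, 105, 125, 115, 61, 66, 84, 67, 53, 60, 59]
w7 [140, 160, 169, 191, 213, 213, 214, 214, 215, 215, 215, 215, 215, 216, 216, 216, 216, 216, 216, 217, 217, 216, 217, 217, 216, 216, 216, 216, 216, 216, 216, 216, 215, 215, 215, 214, 214, 214, 213, 213, 212, 212, 211, 167, 55, 53, 58, 49, 49, 54, 72, 70, 61, 53, 46, 49, 47, 47, 60, 97, 112, 104, 75, 41, 61, 60, 54]
```

The slider's front edge stayed at row ~190 in the wrist image while the TCP moved 30 mm, so the slider is being dragged along. Carrying on.

Request:
jog_arm --rows '[{"x":4,"y":0,"z":0,"ax":0,"ay":0,"az":0,"fingers":0},{"x":6,"y":0,"z":0,"ax":0,"ay":0,"az":0,"fingers":0},{"x":7,"y":1,"z":0,"ax":0,"ay":0,"az":0,"fingers":0},{"x":7,"y":0,"z":0,"ax":0,"ay":0,"az":0,"fingers":0},{"x":7,"y":0,"z":0,"ax":0,"ay":0,"az":0,"fingers":0},{"x":7,"y":0,"z":0,"ax":0,"ay":0,"az":0,"fingers":0},{"x":6,"y":0,"z":0,"ax":0,"ay":0,"az":0,"fingers":0},{"x":4,"y":0,"z":0,"ax":0,"ay":0,"az":0,"fingers":0}]'

```text
t: 12.25
eef_pos: [0.5415, -0.3028, 0.0143]
tool_rot: [0.0, 0.849, 0.529, -0.0]
contact_force: [-2.1, -1.1, 5.7]
gripper_width: -0.004
grasp_force: 2.9
```

```bash
python3 - <<'E'
from h import *
w=cam('wrist','w8.png')
o=bot.get_obs();print(o['t'],o['eef_pos'],o['contact_force'])
g=cv2.imread('pics/w8.png',0)[:,240:262].mean(1);print(g[90:260:2].astype(int).tolist())
g=cv2.imread('pics/w8.png',0)[:,262:296].mean(1);print(g[90:260:2].astype(int).tolist())
E
```

```text
12.3 [ 0.54204092 -0.30205884  0.01433706] [-2.06475426  0.14010782  6.46840835]
[234, 235, 234, 234, 234, 234, 234, 233, 233, 233, 234, 235, 234, 232, 161, 86, 104, 115, 118, 119, 116, 116, 119, 121, 122, 123, 125, 124, 124, 124, 123, 123, 122, 120, 118, 117, 113, 109, 188, 217, 227, 232, 232, 232, 232, 232, 232, 232, 216, 174, 86, 48, 47, 49, 55, 45, 44, 45, 48, 56, 74, 77, 72, 66, 60, 55, 49, 44, 48, 46, 45, 56, 61, 77, 106, 120, 123, 122, 106, 63, 94, 117, 107, 90, 56]
[233, 233, 233, 233, 233, 233, 232, 232, 232, 232, 232, 232, 232, 231, 194, 89, 113, 128, 135, 139, 143, 146, 148, 151, 154, 156, 159, 161, 163, 171, 186, 193, 198, 198, 197, 194, 190, 178, 158, 135, 128, 126, 134, 169, 216, 229, 229, 229, 229, 224, 116, 49, 47, 48, 53, 46, 44, 44, 47, 54, 67, 73, 68, 62, 57, 52, 46, 44, 48, 47, 46, 51, 62, 79, 107, 113, 103, 93, 75, 34, 51, 64, 62, 60, 55]
```

Request:
jog_arm --rows '[{"x":3,"y":0,"z":0,"ax":0,"ay":0,"az":0,"fingers":0},{"x":3,"y":0,"z":0,"ax":0,"ay":0,"az":0,"fingers":0},{"x":3,"y":0,"z":0,"ax":0,"ay":0,"az":0,"fingers":0},{"x":3,"y":0,"z":0,"ax":0,"ay":0,"az":0,"fingers":0},{"x":2,"y":0,"z":0,"ax":0,"ay":0,"az":0,"fingers":0},{"x":2,"y":0,"z":0,"ax":0,"ay":0,"az":0,"fingers":0},{"x":2,"y":0,"z":0,"ax":0,"ay":0,"az":0,"fingers":0},{"x":0,"y":0,"z":0,"ax":0,"ay":0,"az":0,"fingers":0}]'

```text
t: 13.1
eef_pos: [0.5492, -0.2882, 0.0144]
tool_rot: [0.001, 0.849, 0.529, -0.001]
contact_force: [-2.2, -3.4, 5.8]
gripper_width: 0.0
grasp_force: 2.9
```

```bash
python3 - <<'E'
from h import *
F=[]
for i in range(3):
    w=cam('wrist','w9.png');o=bot.get_obs();F.append(o['contact_force'])
print(o['t'],o['eef_pos'],np.mean(F,0))
for n in('w8','w9'):
  for a,b in((240,262),(300,312)):
    g=cv2.imread(f'pics/{n}.png',0)[:,a:b].mean(1);print(n,g[140:220:2].astype(int).tolist())
E
```

```text
13.25 [ 0.54922199 -0.28821402  0.01439367] [-2.30583782 -2.50145399  5.60547786]
w8 [123, 125, 124, 124, 124, 123, 123, 122, 120, 118, 117, 113, 109, 188, 217, 227, 232, 232, 232, 232, 232, 232, 232, 216, 174, 86, 48, 47, 49, 55, 45, 44, 45, 48, 56, 74, 77, 72, 66, 60]
w8 [114, 111, 115, 117, 117, 116, 115, 113, 112, 110, 107, 101, 95, 145, 214, 225, 223, 217, 217, 223, 222, 216, 214, 217, 183, 103, 48, 46, 46, 52, 46, 43, 43, 46, 52, 68, 76, 72, 70, 65]
w9 [244, 244, 244, 244, 243, 242, 207, 92, 85, 88, 109, 122, 127, 127, 125, 123, 123, 125, 126, 126, 129, 129, 129, 129, 128, 129, 129, 130, 130, 127, 110, 90, 78, 75, 71, 65, 65, 81, 85, 77]
w9 [233, 236, 238, 237, 234, 237, 225, 103, 86, 88, 107, 120, 126, 127, 125, 122, 121, 121, 121, 113, 112, 119, 119, 117, 115, 114, 118, 117, 117, 113, 102, 77, 61, 56, 51, 50, 56, 73, 84, 78]
```

The bright gap has closed and the reaction is 3.3 N, with the finger slipping forward on the pad, so the slider is against the stop. One small extra push, then lift straight up.

Request:
jog_arm --rows '[{"x":1,"y":0,"z":0,"ax":0,"ay":0,"az":0,"fingers":0},{"x":1,"y":0,"z":0,"ax":0,"ay":0,"az":0,"fingers":0},{"x":0,"y":0,"z":0,"ax":0,"ay":0,"az":0,"fingers":0},{"x":0,"y":0,"z":-2,"ax":0,"ay":0,"az":0,"fingers":0},{"x":0,"y":0,"z":-3,"ax":0,"ay":0,"az":0,"fingers":0},{"x":0,"y":0,"z":-10,"ax":0,"ay":0,"az":0,"fingers":0},{"x":0,"y":0,"z":-25,"ax":0,"ay":0,"az":0,"fingers":0},{"x":0,"y":0,"z":-35,"ax":0,"ay":0,"az":0,"fingers":0}]'

```text
t: 14.05
eef_pos: [0.5492, -0.2829, 0.0883]
tool_rot: [-0.002, 0.848, 0.53, -0.001]
contact_force: [0.4, -1.3, 0.9]
gripper_width: 0.001
grasp_force: 0.0
```

Request:
jog_arm --rows '[{"x":-10,"y":0,"z":-30,"ax":0,"ay":0,"az":0,"fingers":0},{"x":-30,"y":0,"z":-20,"ax":0,"ay":0,"az":0,"fingers":0},{"x":-30,"y":0,"z":0,"ax":0,"ay":0,"az":0,"fingers":0},{"x":-20,"y":0,"z":0,"ax":0,"ay":0,"az":0,"fingers":0},{"x":0,"y":0,"z":0,"ax":0,"ay":0,"az":0,"fingers":0},{"x":0,"y":0,"z":0,"ax":0,"ay":0,"az":0,"fingers":0},{"x":0,"y":0,"z":0,"ax":0,"ay":0,"az":0,"fingers":0},{"x":0,"y":0,"z":0,"ax":0,"ay":0,"az":0,"fingers":0}]'

```text
t: 14.85
eef_pos: [0.5118, -0.3637, 0.139]
tool_rot: [-0.0, 0.848, 0.53, 0.0]
contact_force: [-0.5, -0.2, -0.5]
gripper_width: -0.002
grasp_force: 0.0
```

```bash
python3 - <<'E'
from h import *
w=cam('wrist','w10.png');s=cam('scene','s10.png')
o=bot.get_obs();print(o['t'],o['eef_pos'],o['contact_force'])
p=s['pixels'][150:290,195:355,::-1];q=w['pixels'][0:280,140:420,::-1]
cv2.imwrite('pics/m10.png',np.hstack([cv2.resize(x,(400,400),interpolation=3) for x in(p,q)]))
E
```

```text
14.95 [ 0.51154757 -0.364345    0.13905355] [0.42098664 0.15996037 0.17010256]
```

View pics/m10.png

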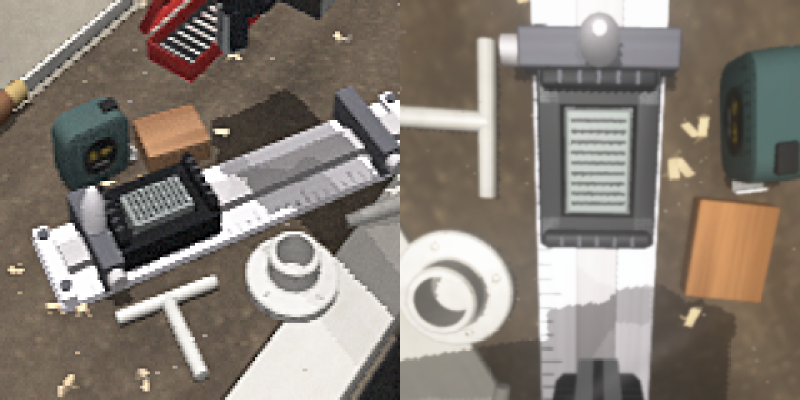

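The slider's front ridge meets the pin stop with no gap, at about (600,75) in the wrist half. The pad is up, the bystanders are where they were, and the arm is clear.

```bash
python3 -c "
from station import bot
print(bot.hand_in())"
```

```text
the job is handed in; nothing more can be done
None
```

The slider is up against the pin stop with the pad up and the brake on, the bystanders look undisturbed, and I handed the job in at about 15 s, with the arm clear of everything.

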